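Build the sieve stack on the shaker

ROBOT

A 6-joint arm with a two-finger parallel gripper is mounted at the origin on the work surface. World frame = base frame: x ahead of the robot, y to its left, z up, the work surface at z = 0. Lengths are in mm, angles in degrees, forces in N, time in s.
With the tool pointing down it reaches from about 325 to 900 mm from the base axis. Payload 6.1 kg.
Tool frame: the origin (TCP) lies between the finger pads; the fingertips stand 17 mm ahead of it and the grasp point (between the pads) lies 2 mm behind it; z points along the fingers, y is the direction in which the jaws open and shut (so a half turn about z gives the same grasp; the last joint's range is limited). The gripper opens to 85 mm and grips with 20 to 120 N. Pads are 22 mm wide; open, the fingers measure 114 mm over their backs; the gripper's body (76 mm by 85 mm) begins 54 mm behind the grasp point. The pads swing forward as they close: fully open they stand 13 mm farther back than shut.
Start: joints at [57.004, 12.628, 87.462, -0, 79.91, -7.225], TCP at [271.738, 562.827, 248.3] pointing down, gripper open.
Joint ranges: [-170.65, 170.65], [-52.31, 119.04], [5.05, 147.46], [-71.25, 251.25], [11.57, 151.72], [-153.62, 153.62]. Speed limits (degrees/s): [147.25, 147.25, 172.46, 180, 180, 180].

INTERFACE

Orientations are given as a 3x3 rotation matrix whose columns are the frame's x, y, z axes.
In Python, from workcell import bot gives the robot as it stands.
- The arm moves only by the tool carry_out, never from a script. Its argument "series" is a list of rows, each a list of 2 entries, a list of its own where there are three numbers: the shift along the tool's x, y, z in m, then the turn about the tool's z in rad. In form: [[[x, y, z], roll], ...]. A call has 1 to 10 rows; each row is the pose to reach, as a shift and turn from the pose commanded when the call began, along the tool's axes at that moment; what a row does not reach only later rows make up. A row lasts 1/10 s, in which the tool goes at most 50 mm and 8.59 degrees, less where a joint would pass 70% of its speed; a pose out of reach is approached as far as the arm can. A call with a gripper value outside its range is refused whole. "grip" is the finger opening in m, from 0 to 0.0854, set as the call begins (left out, the last holds). The fingers move at their own pace and stop on an object; "squeeze" is the grip in N (left out, the last holds). Time passes only in rows, so rows that repeat a pose let the fingers close. It gives the time, the measured TCP pose, the force and the opening at its end, in the units of the state.
- bot.read_state(): the state, without advancing time (a new reading comes with each control period).
- bot.get_image(name): name is "scene" or "side" or "wrist"; returns a dict with "color" (400x640x3 uint8, red, green, blue), "fx", "fy", "cx", "cy" (pixels), "rvec" (rotation vector, rad) and "tvec" (3), from world to camera coordinates, as OpenCV has them. Camera axes: x right, y down, z forward; pixel columns grow to the right and rows downward; lengths in mm; the calibration is good to about 2 mm. A picture is of the moment at which its call begins. There is no depth.
- bot.close_job(): hands the job in, once; it reports no verdict.
The state is a dict: "clock": time; "joint_positions": joint angles; "dq": joint speeds; "joint_efforts": joint torques, N m; "eef_pos": TCP position; "orientation": TCP orientation; "wrist_force": force on the tool from outside, world axes, zero at the start; "torque": the same for the moment, N m; "width": opening from 0.0 (shut) to 1.0 (fully open).
Only numpy, scipy, OpenCV 4.12 (cv2) and the standard library are available. Lean on these libraries where they do the work, as an engineer would, in place of code of your own. Each camera call takes 0.05 s, during which the arm holds its last target. There are 200 camera calls.

TASK

Build the sieve stack on the shaker, ready for the next sample: the collecting pan goes into the shaker's seat, the fine sieve on the pan, the coarse sieve on the fine one and the lid on top, each upright and fully home in the rim below it. Let go of everything, and leave the other things on the bench where they stand.

Things in the scene. Friction and masses are not known exactly. Their poses are not given: they have to be found in the camera images.
- pan: Collecting pan: round plain-steel cup, 60 mm outside diameter, 30 mm tall overall, 54 mm wide open top, plain closed floor 20 mm below the rim (no holes). Foot: the lowest 7 mm steps in to 50.6 mm, tapering to 45 mm at the bottom; it fits inside the rim below until the 60 mm shoulder rests on that rim. Origin: centre of the foot's underside, z up. About 0.12 kg.
- fine_sieve: Fine sieve: round plain-steel frame, 60 mm outside diameter, 38 mm tall overall, 54 mm wide open top; 20 mm below the rim a woven wire cloth, a close grid of many tiny square openings. Same 7 mm foot as the pan, straight 60 mm wall above it. Origin: centre of the foot's underside, z up. About 0.13 kg.
- coarse_sieve: Coarse sieve: round plain-steel frame, 60 mm outside diameter, 50 mm tall overall (the tallest piece), 54 mm wide open top; 22 mm below the rim a steel plate with seven large round dark holes of 12 mm. Same 7 mm foot as the pan, straight 60 mm wall above it. Origin: centre of the foot's underside, z up. About 0.16 kg.
- lid: Lid of the sieve set: steel disc 60 mm in diameter, 8 mm thick, over the same 7 mm foot as the pan (disc top 15 mm above the underside), with a round black knob in the middle, 24 mm diameter, 24 mm tall (knob top 39 mm above the underside). Origin: centre of the foot's underside, z up. About 0.09 kg.
- seat (a point): Centre of the shaker's seat at its rim, 65 mm above the bench. Shaker: squat white box 130 x 150 mm, top 45 mm above the bench, fixed; in its middle a steel cup, 60 mm outside, 54 mm inside diameter, 10 mm deep, for a piece's foot. A piece fully home has its underside 7 mm below this rim; likewise on another piece, 7 mm below that one's rim. z up.
- beaker: Bystander: small glass beaker, 48 mm diameter, 60 mm tall, standing. Origin: centre of its underside.
- jar: Bystander: amber glass sample jar with cap, 48 mm diameter, 62 mm tall, standing. Origin: centre of its underside.
- bottle: Bystander: white plastic bottle with blue cap, 44 mm diameter, 85 mm tall, standing. Origin: centre of its underside.
- vial_rack: Bystander: white rack 55 x 110 mm (x by y), 41 mm tall with its blue-capped vials. Origin: centre of its underside.
- brush: Bystander: cleaning brush 170 mm long lying on the bench near the robot, along its own x axis.

How it is judged:
By the outcome, as a careful person would: the job done as asked, in the order asked, and still so for the second after the job is handed in, with the robot touching nothing.
It also fails if it takes over 120 s, if anything falls off the work surface, if the arm or the gripper's body presses on something with over 40 N, if the wrist force passes 120 N, or if a joint passes its speed limit or range.

## Working session

There is one attempt and no reset: what is moved stays moved. The work goes in short steps, Python scripts to look and compute and a tool call to move; the robot and the scene stay as the last step left them, time stands still between calls to the robot, and variables do not carry over. Pictures are saved under pics/ and viewed, about 12 in all and at most 16, crops included, and the job is handed in when it is done.

Besides the shell and the picture viewer there is one more tool, called after "Request:" as name(argument=value, ...) on one line, values as JSON. carry_out: Moves the arm, as the interface text tells. Its arguments: {"type":"object","properties":{"series":{"type":"array","items":{"type":"array"}},"grip":{"type":"number"},"squeeze":{"type":"number"}},"required":["series"]}

```bash
mkdir -p pics; ls; python3 - <<'E'
from workcell import bot
import cv2
s=bot.read_state()
for k,v in s.items(): print(k,v)
for n in("scene","side"):
    d=bot.get_image(n); cv2.imwrite(f"pics/{n}0.png",d["color"][:,:,::-1]); print(n,d["fx"],d["cx"],d["cy"],d["rvec"],d["tvec"])
E
```

```text
pics
clock 0.0
joint_positions [ 5.70023375e+01  1.26777275e+01  8.75242046e+01  2.22454924e-03
  7.99098067e+01 -7.22356689e+00]
dq [ 0.02651663 -0.0643804   0.03475476  0.03085505 -0.06701682 -0.016995  ]
joint_efforts [ 2.05540528e-05 -4.96928108e+01 -3.89378607e+01 -2.93572421e-04
  1.15069159e-02  2.30022499e-05]
eef_pos [271.43725933 562.36113594 247.18674037]
orientation [[-9.00512326e-01  4.34829109e-01 -1.09415154e-03]
 [ 4.34830394e-01  9.00510922e-01 -1.61480724e-03]
 [ 2.83130219e-04 -1.92992417e-03 -9.99998098e-01]]
wrist_force [ 0.19309663 -0.77679585  0.06124735]
torque [ 0.00303327 -0.03627384  0.04179564]
width 0.9985096460768246
scene 424.0808225730273 327.7325064447699 199.3473833560956 [ 1.93826358  1.03067414 -0.55894573] [-302.96944296 -187.50118919 1396.4566016 ]
side 371.74479352529085 319.88754081652195 199.00295629165902 [ 2.24395445 -0.36088511  0.15503847] [-551.69962269  175.91221282  710.01060964]
```

View pics/scene0.png

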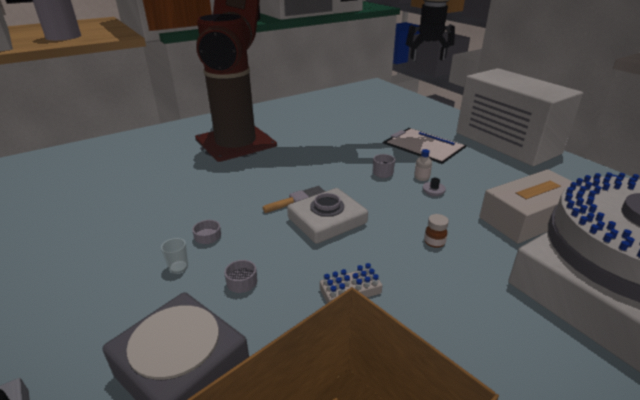

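View pics/side0.png

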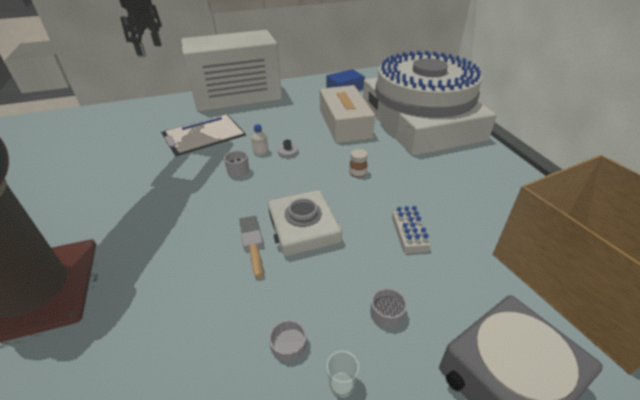

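```bash
cat > h.py <<'E'
import numpy as np, cv2
from workcell import bot
def cam(d):
    K=np.array([[d["fx"],0,d["cx"]],[0,d["fy"],d["cy"]],[0,0,1.]])
    R=cv2.Rodrigues(np.array(d["rvec"],float))[0]; t=np.array(d["tvec"],float).ravel()
    return K,R,t
def onplane(d,uv,z):
    K,R,t=cam(d); C=-R.T@t
    r=R.T@np.linalg.inv(K)@np.array([uv[0],uv[1],1.]); return (C+r*(z-C[2])/r[2])
def proj(d,P):
    K,R,t=cam(d); p=K@(R@np.asarray(P,float)+t); return p[:2]/p[2]
def tri(a,ua,b,ub):
    P=[]
    for d in(a,b):
        K,R,t=cam(d); P.append(K@np.c_[R,t])
    X=cv2.triangulatePoints(P[0],P[1],np.array(ua,float),np.array(ub,float)).ravel(); return X[:3]/X[3]
def totool(dw):
    s=bot.read_state(); return np.array(s["orientation"]).T@np.asarray(dw,float)/1000
E
python3 - <<'E'
from h import *
a=bot.get_image("scene"); b=bot.get_image("side")
pts={"A":((207,228),(288,331)),"B":((241,270),(389,298)),"C":((383,160),(236,157)),"lid":((435,183),(287,145)),"seat":((327,202),(302,207)),
"beaker":((176,267),(344,385)),"jar":((436,220),(359,153)),"rack":((351,276),(410,221)),"bottle":((426,152),(258,127))}
for k,(u,v) in pts.items(): print(k,tri(a,u,b,v).round(0))
rows=[]
for d,i in((a,0),(b,1)):
    rows.append(np.hstack([cv2.resize(d["color"][int(p[i][1])-20:int(p[i][1])+30,int(p[i][0])-25:int(p[i][0])+25],(160,160),interpolation=cv2.INTER_CUBIC) for p in[pts[k] for k in("A","B","C","lid","seat")]]))
cv2.imwrite("pics/crops.png",np.vstack(rows)[:,:,::-1])
E
```

```text
A [ 444. -258.   32.]
B [ 623. -257.   41.]
C [435. 259.  49.]
lid [584. 313.  27.]
seat [541.  -2.  61.]
beaker [ 504. -353.    6.]
jar [736. 152.  63.]
rack [753. -91.  38.]
bottle [512. 342.  81.]
```

View pics/crops.png

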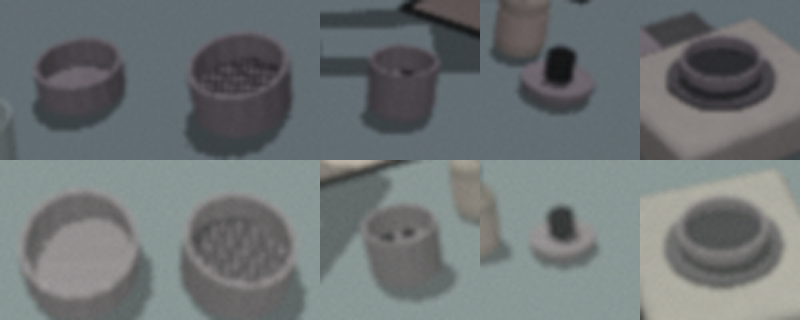

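Request:
carry_out(series=[[[-0.256,-0.332,0],-0.15],[[-0.256,-0.332,0],-0.3],[[-0.256,-0.332,0],-0.45],[[-0.256,-0.332,0],-0.45],[[-0.256,-0.332,0],-0.45],[[-0.256,-0.332,0],-0.45],[[-0.256,-0.332,0],-0.45],[[-0.256,-0.332,0],-0.45],[[-0.256,-0.332,0],-0.45],[[-0.256,-0.332,0],-0.45]], grip=0.0854, squeeze=30)

```text
clock: 1.2
eef_pos: [358.4, 150.3, 248.4]
orientation: [[-1.0, 0.004, 0.001], [0.004, 1.0, -0.001], [-0.001, -0.001, -1.0]]
wrist_force: [0.0, 1.4, 0.3]
width: 1.003
```

Request:
carry_out(series=[[[-0.086,-0.408,0.03],0],[[-0.086,-0.408,0.03],0],[[-0.086,-0.408,0.03],0],[[-0.086,-0.408,0.03],0],[[-0.086,-0.408,0.03],0],[[-0.086,-0.408,0.03],0],[[-0.086,-0.408,0.03],0],[[-0.086,-0.408,0.03],0],[[-0.086,-0.408,0.03],0],[[-0.086,-0.408,0.03],0]])

```text
clock: 2.2
eef_pos: [444.7, -256.7, 217.5]
orientation: [[-1.0, 0.002, -0.001], [0.002, 1.0, 0.001], [0.001, 0.001, -1.0]]
wrist_force: [0.3, 0.7, 0.4]
width: 0.999
```

```bash
python3 - <<'E'
from h import *
print(bot.read_state()["eef_pos"])
w=bot.get_image("wrist"); cv2.imwrite("pics/w1.png",w["color"][:,:,::-1])
K,R,t=cam(w); print("cam at",-R.T@t, "proj pan rim",proj(w,[444,-258,30]))
E
```

```text
[ 444.67290951 -256.72220779  217.46270515]
cam at [ 363.00299257 -257.65489843  342.92768146] proj pan rim [323.23377334 180.17923064]
```

View pics/w1.png

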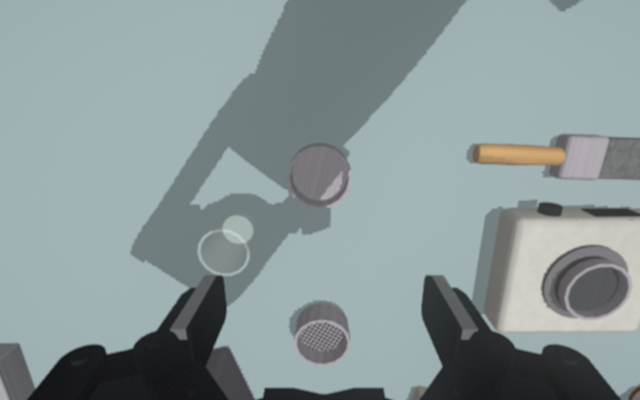

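```bash
cat >> h.py <<'E'
def steel(w,uv,z,thr=None,win=45):
    """silhouette of the steel blob nearest uv: ellipse centre -> plane z"""
    im=cv2.GaussianBlur(w["color"],(3,3),0); lab=cv2.cvtColor(im,cv2.COLOR_RGB2LAB).astype(int)
    m=(lab[:,:,1]>(thr or 126)).astype(np.uint8)*255
    u,v=map(int,uv); k=np.zeros_like(m); k[max(0,v-win):v+win,max(0,u-win):u+win]=1; m=m*k
    m=cv2.morphologyEx(m,cv2.MORPH_OPEN,np.ones((3,3)))
    c=max(cv2.findContours(m,cv2.RETR_EXTERNAL,cv2.CHAIN_APPROX_NONE)[0],key=cv2.contourArea)
    h=cv2.convexHull(c); e=cv2.fitEllipse(c); x=onplane(w,e[0],z)
    cc=cv2.minEnclosingCircle(h); return e,x,cv2.boundingRect(c),m
E
python3 - <<'E'
from h import *
w=bot.get_image("wrist"); lab=cv2.cvtColor(w["color"],cv2.COLOR_RGB2LAB)
for p in[(320,175),(400,200),(250,100),(293,175),(323,310),(597,265)]: print(p,lab[p[1],p[0]])
for n,p,z in(("pan",(320,175),30),("fine",(323,333),38),("seat",(590,285),65),):
    e,x,b,m=steel(w,p,z); print(n,e,b,x.round(1))
    cv2.imwrite("pics/m_%s.png"%n,m)
print(onplane(w,(320,172),30),onplane(w,(323,338),38),onplane(w,(597,291),65))
E
```

```text
(320, 175) [126 130 126]
(400, 200) [184 122 125]
(250, 100) [132 125 125]
(293, 175) [128 130 126]
(323, 310) [118 130 126]
(597, 265) [169 132 126]
pan ((316.701171875, 176.42205810546875), (63.77243423461914, 65.80289459228516), 179.2426300048828) (285, 143, 65, 67) [ 440.1 -262.3   30. ]
fine ((319.78900146484375, 335.0223388671875), (55.72040939331055, 63.08820343017578), 1.2493743896484375) (292, 304, 56, 62) [ 612.1 -260.2   38. ]
seat ((589.3595581054688, 284.3548889160156), (104.30557250976562, 105.65672302246094), 70.16893005371094) (545, 240, 90, 90) [534. -11.  65.]
[ 435.90790795 -259.22620243   30.        ] [ 615.92932369 -256.79486796   38.        ] [541.11614446  -2.11467041  65.        ]
```

```bash
python3 - <<'E'
from h import *
w=bot.get_image("wrist"); print(w["fx"], cam(w)[1].round(3))
for n,p,z in(("pan",(320,175),30),("fine",(323,333),38)):
    e,x,b,m=steel(w,p,z,128); print(n,np.round(e[0],1),np.round(e[1],1),b,x.round(1))
    c=w["color"][p[1]-50:p[1]+50,p[0]-50:p[0]+50].copy(); mm=cv2.cvtColor(m[p[1]-50:p[1]+50,p[0]-50:p[0]+50],cv2.COLOR_GRAY2RGB)
    # rim circle projected, two guesses
    for g in (x,):
        q=np.array([proj(w,g+[30*np.cos(a),30*np.sin(a),0]) for a in np.linspace(0,6.28,60)])-np.array(p)+50
        big=cv2.resize(c,(400,400),interpolation=cv2.INTER_CUBIC); cv2.polylines(big,[(q*4).astype(int)],True,(0,255,0),1)
    cv2.imwrite("pics/%s_c.png"%n,big[:,:,::-1])
a=cv2.imread("pics/pan_c.png");b=cv2.imread("pics/fine_c.png");cv2.imwrite("pics/pf.png",np.hstack([a,b]))
E
```

```text
345.60783888213393 [[ 0.     1.     0.001]
 [ 0.946 -0.001  0.325]
 [ 0.325  0.001 -0.946]]
pan [315.7 176.7] [62.3 63.4] (284, 145, 64, 64) [ 440.3 -262.4   30. ]
fine [318.7 335.3] [54.1 61.3] (292, 305, 55, 61) [ 612.5 -260.3   38. ]
```

View pics/pf.png

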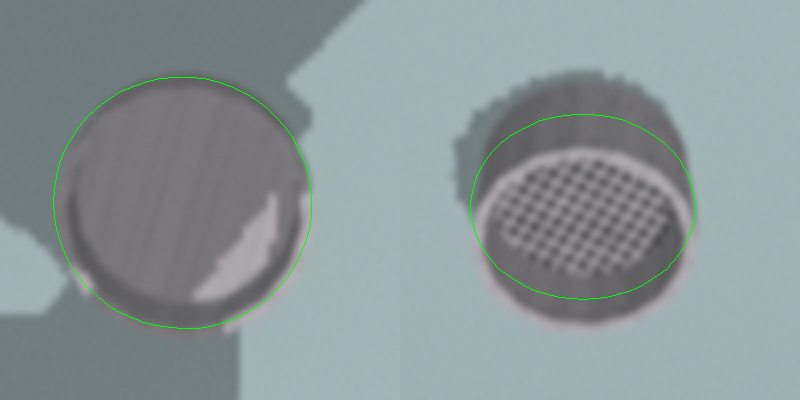

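Request:
carry_out(series=[[[0.004,-0.004,0.05],0],[[0.004,-0.004,0.1],0],[[0.004,-0.004,0.14],0],[[0.004,-0.004,0.17],0],[[0.004,-0.004,0.185],0],[[0.004,-0.004,0.195],0],[[0.004,-0.004,0.195],0],[[0.004,-0.004,0.195],0]])

```text
clock: 3.15
eef_pos: [440.9, -259.3, 24.4]
orientation: [[-1.0, -0.001, 0.001], [-0.001, 1.0, -0.001], [-0.001, -0.001, -1.0]]
wrist_force: [-0.3, -0.5, -0.5]
width: 1.002
```

Request:
carry_out(series=[[[0,0,0],0],[[0,0,0],0],[[0,0,0],0],[[0,0,0],0],[[0,0,0],0],[[0,0,0],0],[[0,0,0],0],[[0,0,0],0]], grip=0.05, squeeze=40)

```text
clock: 3.95
eef_pos: [441.0, -260.2, 25.1]
orientation: [[-1.0, -0.0, 0.002], [-0.0, 1.0, -0.001], [-0.002, -0.001, -1.0]]
wrist_force: [-1.2, 1.8, 7.0]
width: 0.696
```

```bash
python3 - <<'E'
from h import *
s=bot.read_state();print(s["eef_pos"],s["width"]*85.4)
w=bot.get_image("wrist")["color"]; b=bot.get_image("side")
q=proj(b,[441,-261,20]).astype(int);print(q)
c=b["color"][q[1]-100:min(400,q[1]+60),q[0]-80:q[0]+80]; c=cv2.resize(c,None,fx=2.5,fy=2.5,interpolation=cv2.INTER_CUBIC)
w=cv2.resize(w[150:400,120:520],(400,c.shape[0]))
cv2.imwrite("pics/g1.png",np.hstack([c,w])[:,:,::-1])
E
```

```text
[ 441.01648474 -260.15273489   25.1401288 ] 59.397183522786364
[288 338]
```

View pics/g1.png

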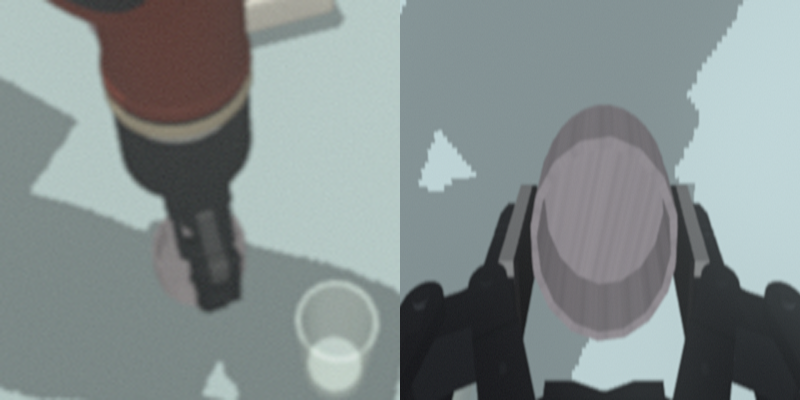

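Request:
carry_out(series=[[[0,0,-0.01],0],[[0,0,-0.05],0],[[0,0,-0.1],0],[[0,0,-0.135],0],[[0,0.05,-0.135],0],[[0,0.1,-0.135],0],[[0,0.15,-0.135],0],[[0,0.2,-0.135],0],[[0,0.25,-0.135],0],[[0,0.258,-0.135],0]])

```text
clock: 5.05
eef_pos: [439.3, 2.9, 158.9]
orientation: [[-1.0, -0.005, 0.001], [-0.005, 1.0, 0.002], [-0.001, 0.002, -1.0]]
wrist_force: [-0.1, -0.4, -0.7]
width: 0.691
```

Request:
carry_out(series=[[[0,0,0],0],[[0,0,0],0],[[0,0,0],0]])

```text
clock: 5.35
eef_pos: [440.2, -2.8, 158.5]
orientation: [[-1.0, 0.002, 0.0], [0.002, 1.0, -0.0], [-0.0, -0.0, -1.0]]
wrist_force: [-0.3, -0.4, -1.0]
width: 0.693
```

```bash
python3 - <<'E'
from h import *
w=bot.get_image("wrist"); cv2.imwrite("pics/w2.png",w["color"][:,:,::-1])
K,R,t=cam(w); print(-R.T@t)
E
```

```text
[358.37871169  -3.64021927 283.88928229]
```

View pics/w2.png

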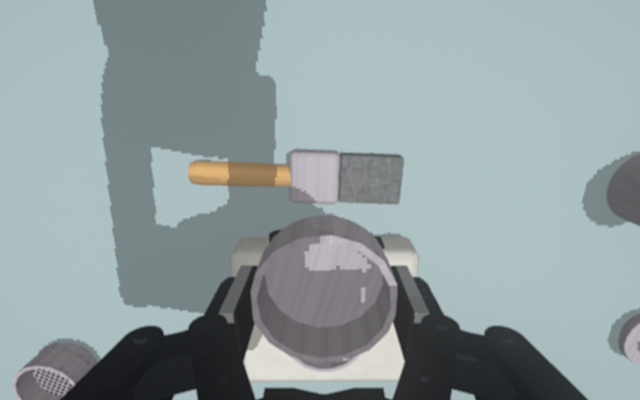

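```bash
python3 - <<'E'
from h import *
w=bot.get_image("wrist")
for z in(160,164): 
  for uv in((324,288),(324,291)): print(z,uv,onplane(w,uv,z).round(1))
L=[]
for f,(u,v),r in(("w1",(592,286),44),("scene0",(327,206),25),("side0",(302,210),25)):
    c=cv2.imread(f"pics/{f}.png")[v-r:v+r,u-r:u+r]; print(f,u-r,v-r,266/(2*r)); L.append(cv2.resize(c,(266,266),interpolation=cv2.INTER_CUBIC))
cv2.imwrite("pics/seat.png",np.hstack(L))
E
```

```text
160 (324, 288) [436.3  -3.8 160. ]
160 (324, 291) [437.7  -3.8 160. ]
164 (324, 288) [433.8  -3.8 164. ]
164 (324, 291) [435.1  -3.8 164. ]
w1 548 242 3.022727272727273
scene0 302 181 5.32
side0 277 185 5.32
```

View pics/seat.png

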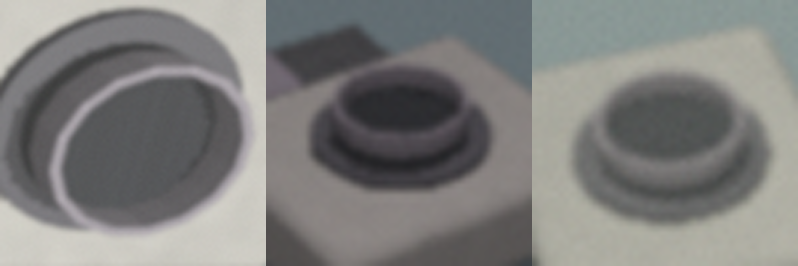

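```bash
python3 - <<'E'
from h import *
w=bot.get_image("wrist"); a=bot.get_image("scene"); b=bot.get_image("side")
K,R,t=cam(w); w1=dict(w); w1["tvec"]=-R@np.array([363.0,-257.65,342.93])
print("w1",onplane(w1,(598,291.6),65),"scene",onplane(a,(327.2,200),65),"side",onplane(b,(303.1,206.8),65),"tri",tri(a,(327.2,200),b,(303.1,206.8)))
def crop(d,im,c,r,circs,S=380):
    p=proj(d,c); o=(p-r).astype(int); im=cv2.resize(im[o[1]:o[1]+2*r,o[0]:o[0]+2*r],(S,S),interpolation=cv2.INTER_CUBIC)
    for g,col in circs:
        q=np.array([proj(d,np.add(g,[30*np.cos(x),30*np.sin(x),0])) for x in np.linspace(0,6.28,80)])-o
        cv2.polylines(im,[((q+.5)*S/(2*r)).astype(int)],True,col,1)
    return im
e=bot.read_state()["eef_pos"];zr=e[2]+5.5
i1=crop(w,cv2.imread("pics/w2.png"),[437,-3,zr],95,[([435,-3.5,zr],(0,255,0)),([440,-3.5,zr],(0,0,255))])
i2=crop(w1,cv2.imread("pics/w1.png"),[537,-9,60],46,[([541,-2,65],(0,255,0))])
cv2.imwrite("pics/ov.png",np.hstack([i1,i2]))
E
```

```text
w1 [542.34291197  -3.50663589  65.        ] scene [541.35142194  -2.41010417  65.        ] side [542.17123105  -3.34009175  65.        ] tri [542.11568406  -3.11780684  65.34265795]
```

View pics/ov.png

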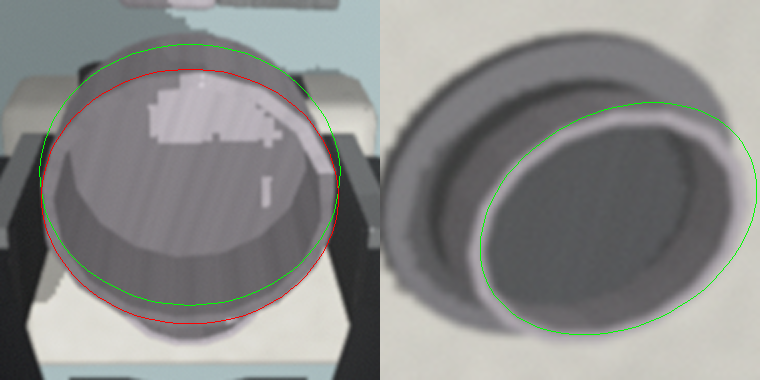

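Request:
carry_out(series=[[[-0.05,0,0],0],[[-0.09,0,0],0],[[-0.102,0,0],0],[[-0.102,0,0],0],[[-0.102,0,0.03],0],[[-0.102,0,0.05],0],[[-0.102,0,0.06],0],[[-0.102,0,0.063],0],[[-0.102,0,0.063],0],[[-0.102,0,0.063],0]])

```text
clock: 6.6
eef_pos: [542.7, -1.6, 96.6]
orientation: [[-1.0, -0.0, 0.002], [-0.0, 1.0, -0.0], [-0.002, -0.0, -1.0]]
wrist_force: [0.2, 0.8, -1.2]
width: 0.694
```

Request:
carry_out(series=[[[0,0,0.003],0],[[0,0,0.006],0],[[0,0,0.009],0],[[0,0,0.012],0],[[0,0,0.013],0],[[0,0,0.013],0]])

```text
clock: 7.2
eef_pos: [542.0, -1.4, 83.1]
orientation: [[-1.0, -0.0, -0.001], [-0.0, 1.0, -0.0], [0.001, -0.0, -1.0]]
wrist_force: [-5.1, 1.5, 7.5]
width: 0.691
```

Request:
carry_out(series=[[[0,-0.001,0.001],0],[[0,-0.001,0.002],0],[[0,-0.001,0.002],0],[[0,-0.001,0.002],0]])

```text
clock: 7.6
eef_pos: [542.0, -1.5, 83.1]
orientation: [[-1.0, -0.001, -0.001], [-0.001, 1.0, 0.001], [0.001, 0.001, -1.0]]
wrist_force: [-11.7, 4.7, 22.7]
width: 0.69
```

Request:
carry_out(series=[[[0,0,-0.001],0],[[0,0,-0.002],0],[[0,0,-0.002],0],[[0,0,-0.002],0],[[0,0,-0.002],0],[[0,0,-0.002],0]], grip=0.0854)

```text
clock: 8.2
eef_pos: [541.8, -2.5, 82.0]
orientation: [[-1.0, -0.0, -0.0], [-0.0, 1.0, 0.0], [0.0, 0.0, -1.0]]
wrist_force: [-0.5, 0.3, 0.0]
width: 1.0
```

Request:
carry_out(series=[[[0,0,-0.03],0],[[0,0,-0.07],0],[[0,0,-0.11],0],[[0.05,0,-0.11],0],[[0.1,0,-0.11],0],[[0.1,0,-0.11],0],[[0.1,0,-0.11],0]])

```text
clock: 8.9
eef_pos: [441.0, -2.4, 192.3]
orientation: [[-1.0, 0.0, 0.001], [0.0, 1.0, -0.0], [-0.001, -0.0, -1.0]]
wrist_force: [0.2, -0.5, 0.8]
width: 0.999
```

```bash
cat >> h.py <<'E'
def crop(d,c,r,circs=(),S=380):
    im=d["color"][:,:,::-1]; p=proj(d,c); o=np.clip((p-r).astype(int),0,[640-2*r,400-2*r]); im=cv2.resize(im[o[1]:o[1]+2*r,o[0]:o[0]+2*r],(S,S),interpolation=cv2.INTER_CUBIC)
    for g,col in circs:
        q=np.array([proj(d,np.add(g,[30*np.cos(x),30*np.sin(x),0])) for x in np.linspace(0,6.28,80)])-o
        cv2.polylines(im,[((q+.5)*S/(2*r)).astype(int)],True,col,1)
    return im
E
python3 - <<'E'
from h import *
w=bot.get_image("wrist"); b=bot.get_image("side"); print(bot.read_state()["eef_pos"])
G=(0,255,0)
cv2.imwrite("pics/p1.png",np.hstack([crop(w,[542,-3,70],80,[([542,-3,88],G)]),crop(b,[542,-3,70],40,[([542,-3,88],G)])]))
E
```

```text
[443.1426465   -2.68005631 193.12605527]
```

View pics/p1.png

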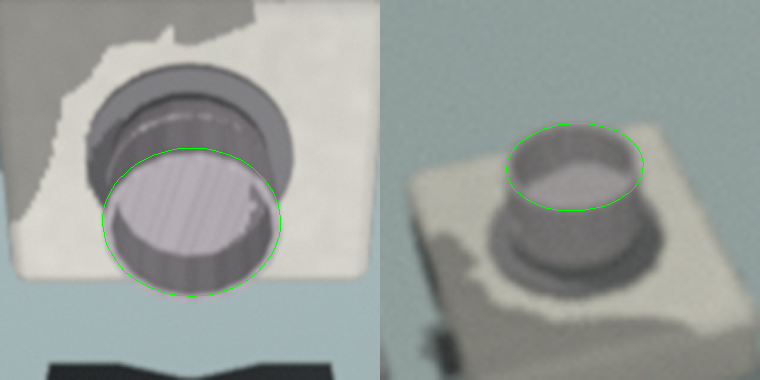

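Request:
carry_out(series=[[[-0.029,-0.041,0],0],[[-0.058,-0.082,0],0],[[-0.086,-0.124,0],0],[[-0.115,-0.165,0],0],[[-0.144,-0.206,0],0],[[-0.172,-0.247,0],0],[[-0.18,-0.258,0],0],[[-0.18,-0.258,0],0],[[-0.18,-0.258,0.05],0],[[-0.18,-0.258,0.06],0]])

```text
clock: 10.0
eef_pos: [619.3, -258.1, 126.2]
orientation: [[-1.0, -0.001, -0.008], [-0.001, 1.0, 0.005], [0.008, 0.005, -1.0]]
wrist_force: [-1.0, 0.7, -1.3]
width: 1.001
```

```bash
python3 - <<'E'
from h import *
w=bot.get_image("wrist"); a=bot.get_image("scene"); b=bot.get_image("side"); print(bot.read_state()["eef_pos"])
G=(0,255,0)
i1=crop(w,[621.5,-260,30],80,[([621.5,-260,38],G)]); 
i2=crop(w,[435,259,40],30,[([435,259,50],G)],190) 
cv2.imwrite("pics/f1.png",np.hstack([i1,np.vstack([crop(a,[435,259,40],25,[([435,259,50],G)],190),crop(b,[435,259,40],25,[([435,259,50],G)],190)]),np.vstack([crop(a,[621.5,-260,30],25,[([621.5,-260,38],G)],190),crop(b,[584,313,10],25,[([584,313,15],G)],190)])]))
E
```

```text
[ 621.38106779 -259.19321696  131.39670851]
```

View pics/f1.png

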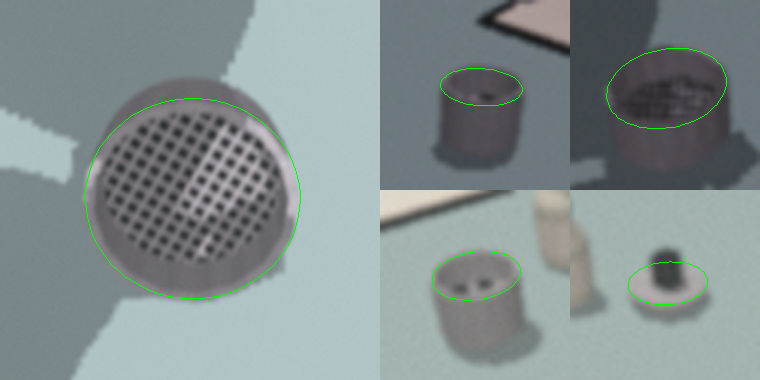

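Request:
carry_out(series=[[[0,-0.001,0.04],0],[[0,-0.001,0.07],0],[[0,-0.001,0.09],0],[[0,-0.001,0.1],0],[[0,-0.001,0.102],0],[[0,-0.001,0.102],0],[[0,-0.001,0.102],0]])

```text
clock: 10.85
eef_pos: [623.4, -262.1, 32.6]
orientation: [[-1.0, -0.0, 0.003], [-0.0, 1.0, -0.002], [-0.003, -0.002, -1.0]]
wrist_force: [-0.1, -0.1, -0.0]
width: 0.997
```

Request:
carry_out(series=[[[0,0,0],0],[[0,0,0],0],[[0,0,0],0],[[0,0,0],0],[[0,0,0],0],[[0,0,0],0],[[0,0,0],0]], grip=0.05)

```text
clock: 11.55
eef_pos: [623.0, -261.9, 32.0]
orientation: [[-1.0, -0.0, 0.002], [-0.0, 1.0, -0.001], [-0.002, -0.001, -1.0]]
wrist_force: [-0.7, 0.7, 6.0]
width: 0.696
```

Request:
carry_out(series=[[[0,0,-0.01],0],[[0,0,-0.05],0],[[0,0,-0.1],0],[[0,0,-0.15],0],[[0,0,-0.15],0],[[0,0,-0.15],0]])

```text
clock: 12.15
eef_pos: [622.9, -262.0, 183.0]
orientation: [[-1.0, -0.0, 0.004], [-0.0, 1.0, -0.002], [-0.004, -0.002, -1.0]]
wrist_force: [-0.6, 0.1, -2.8]
width: 0.69
```

```bash
python3 - <<'E'
from h import *
w=bot.get_image("wrist"); e=np.array(bot.read_state()["eef_pos"]); print(e)
cv2.imwrite("pics/f2.png",crop(w,e,100,[(e+[0,0,9],(0,255,0)),(e+[5,0,9],(0,0,255))]))
E
```

```text
[ 621.62166229 -261.20770929  180.20109595]
```

View pics/f2.png

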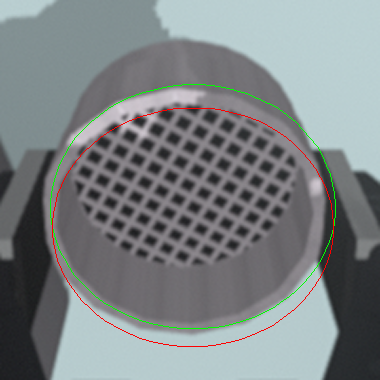

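Request:
carry_out(series=[[[0.015,0.045,0],0],[[0.03,0.09,0],0],[[0.045,0.135,0],0],[[0.06,0.18,0],0],[[0.075,0.225,0],0],[[0.0805,0.259,0],0],[[0.0805,0.259,0],0],[[0.0805,0.259,0],0],[[0.0805,0.259,0.03],0],[[0.0805,0.259,0.05],0]])

```text
clock: 13.2
eef_pos: [540.9, -3.7, 128.3]
orientation: [[-1.0, 0.001, -0.002], [0.001, 1.0, -0.0], [0.002, -0.0, -1.0]]
wrist_force: [0.5, 0.7, -2.3]
width: 0.7
```

Request:
carry_out(series=[[[0,0,0],0],[[0,0,0],0],[[0,0,0],0]])

```text
clock: 13.5
eef_pos: [542.3, -3.3, 131.3]
orientation: [[-1.0, 0.001, 0.001], [0.001, 1.0, -0.0], [-0.001, -0.0, -1.0]]
wrist_force: [0.0, -1.1, 0.1]
width: 0.695
```

Descend from 131 toward 112.5 in small steps.

Request:
carry_out(series=[[[0,0.0005,0.004],0],[[0,0.0005,0.008],0],[[0,0.0005,0.012],0],[[0,0.0005,0.015],0],[[0,0.0005,0.017],0],[[0,0.0005,0.018],0],[[0,0.0005,0.018],0]])

```text
clock: 14.2
eef_pos: [541.5, -1.8, 113.0]
orientation: [[-1.0, -0.0, -0.0], [-0.0, 1.0, -0.0], [0.0, -0.0, -1.0]]
wrist_force: [-3.5, 0.5, 4.5]
width: 0.693
```

Request:
carry_out(series=[[[0,0,0.001],0],[[0,0,0.002],0],[[0,0,0.002],0]])

```text
clock: 14.5
eef_pos: [541.6, -1.9, 112.9]
orientation: [[-1.0, -0.001, -0.0], [-0.001, 1.0, -0.0], [0.0, -0.0, -1.0]]
wrist_force: [-10.3, 1.2, 18.8]
width: 0.692
```

Request:
carry_out(series=[[[0,0,-0.001],0],[[0,0,-0.002],0],[[0,0,-0.002],0],[[0,0,-0.002],0],[[0,0,-0.002],0],[[0,0,-0.002],0]], grip=0.0854)

```text
clock: 15.1
eef_pos: [541.3, -1.9, 112.0]
orientation: [[-1.0, -0.0, -0.0], [-0.0, 1.0, 0.0], [0.0, 0.0, -1.0]]
wrist_force: [-0.7, 0.8, 0.8]
width: 0.999
```

Request:
carry_out(series=[[[0,0,-0.03],0],[[0,0,-0.07],0],[[0,0,-0.1],0],[[0.05,0,-0.1],0],[[0.1,0,-0.1],0],[[0.1,0,-0.1],0],[[0.1,0,-0.1],0]])

```text
clock: 15.8
eef_pos: [440.6, -1.9, 212.4]
orientation: [[-1.0, 0.0, 0.001], [0.0, 1.0, -0.0], [-0.001, -0.0, -1.0]]
wrist_force: [0.9, -0.3, 1.0]
width: 1.002
```

```bash
python3 - <<'E'
from h import *
w=bot.get_image("wrist"); b=bot.get_image("side"); print(bot.read_state()["eef_pos"])
G=(0,255,0);c=[([542,-3,119],G)]
cv2.imwrite("pics/p2.png",np.hstack([crop(w,[542,-3,90],90,c),crop(b,[542,-3,90],45,c)]))
E
```

```text
[442.57554462  -2.13991958 213.12021348]
```

View pics/p2.png

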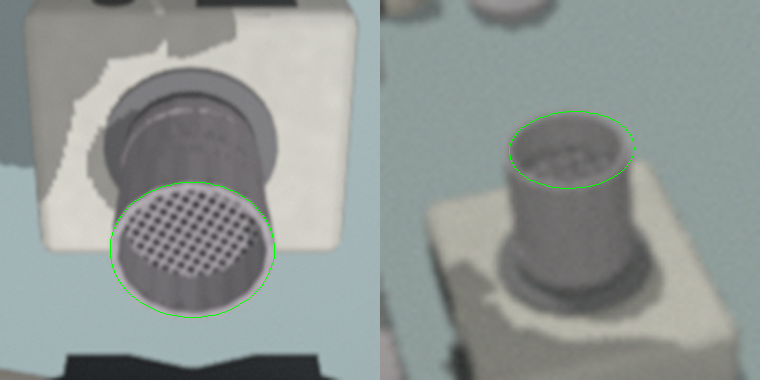

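Request:
carry_out(series=[[[0.006,0.05,0],0],[[0.006,0.1,0],0],[[0.006,0.15,0],0],[[0.006,0.2,0],0],[[0.006,0.24,0],0],[[0.006,0.261,0],0],[[0.006,0.261,0],0],[[0.006,0.261,0],0],[[0.006,0.261,0.03],0],[[0.006,0.261,0.06],0]])

```text
clock: 16.9
eef_pos: [437.2, 258.4, 152.7]
orientation: [[-1.0, 0.001, 0.003], [0.001, 1.0, 0.001], [-0.003, 0.001, -1.0]]
wrist_force: [0.1, -0.6, -0.7]
width: 0.995
```

Request:
carry_out(series=[[[0,0,0.04],0],[[0,0,0.07],0],[[0,0,0.09],0],[[0,0,0.105],0],[[0,0,0.109],0],[[0,0,0.109],0],[[0,0,0.109],0]])

```text
clock: 17.6
eef_pos: [436.5, 258.9, 44.2]
orientation: [[-1.0, 0.001, 0.001], [0.001, 1.0, 0.0], [-0.001, 0.0, -1.0]]
wrist_force: [-0.5, 0.3, -0.7]
width: 1.0
```

Request:
carry_out(series=[[[0,0,0],0],[[0,0,0],0],[[0,0,0],0],[[0,0,0],0],[[0,0,0],0],[[0,0,0],0],[[0,0,0],0]], grip=0.05)

```text
clock: 18.3
eef_pos: [436.4, 259.5, 45.0]
orientation: [[-1.0, -0.0, 0.002], [-0.0, 1.0, 0.001], [-0.002, 0.001, -1.0]]
wrist_force: [-1.7, -0.2, 6.4]
width: 0.693
```

Request:
carry_out(series=[[[0,0,-0.01],0],[[0,0,-0.05],0],[[0,0,-0.1],0],[[0,0,-0.15],0],[[0,0,-0.165],0],[[0,0,-0.165],0],[[0,0,-0.165],0]])

```text
clock: 19.0
eef_pos: [434.5, 258.8, 207.0]
orientation: [[-1.0, -0.0, -0.002], [-0.0, 1.0, -0.001], [0.002, -0.001, -1.0]]
wrist_force: [-0.6, 0.1, -2.4]
width: 0.694
```

```bash
python3 - <<'E'
from h import *
w=bot.get_image("wrist"); e=np.array(bot.read_state()["eef_pos"]); print(e)
cv2.imwrite("pics/c2.png",crop(w,e,100,[(e+[0,0,5.5],(0,255,0)),(e+[5,0,5.5],(0,0,255))]))
E
```

```text
[433.93958679 258.47986846 205.9138937 ]
```

View pics/c2.png

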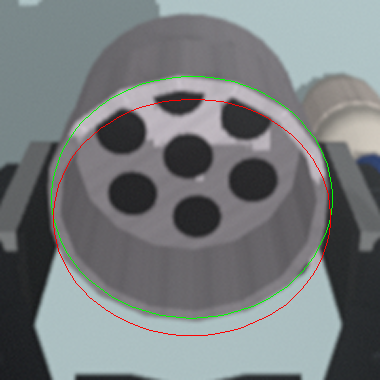

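Request:
carry_out(series=[[[-0.017,-0.042,0],0],[[-0.034,-0.084,0],0],[[-0.051,-0.126,0],0],[[-0.068,-0.168,0],0],[[-0.085,-0.21,0],0],[[-0.1,-0.247,0],0],[[-0.1065,-0.2615,0],0],[[-0.1065,-0.2615,0],0],[[-0.1065,-0.2615,0.015],0],[[-0.1065,-0.2615,0.03],0]])

```text
clock: 20.05
eef_pos: [541.0, -1.0, 176.3]
orientation: [[-1.0, -0.002, -0.002], [-0.002, 1.0, 0.001], [0.002, 0.001, -1.0]]
wrist_force: [0.2, 0.2, -1.6]
width: 0.693
```

Request:
carry_out(series=[[[0,0,0],0],[[0,0,0],0],[[0,0,0],0]])

```text
clock: 20.35
eef_pos: [542.1, -1.7, 178.6]
orientation: [[-1.0, -0.001, 0.0], [-0.001, 1.0, 0.0], [-0.0, 0.0, -1.0]]
wrist_force: [0.8, -0.2, -1.3]
width: 0.693
```

```bash
python3 - <<'E'
from h import *
import time
for i in range(4):
    bot.get_image("side"); s=bot.read_state(); print(s["eef_pos"])
E
```

```text
[542.30632613  -1.94793883 178.91135427]
[542.413883    -2.10090868 179.06234002]
[542.4166237   -2.22987729 179.09060517]
[542.35612707  -2.33251006 179.00654817]
```

Position settled at (542.3, −2.3, 179). Home is expected at about 156.5–157.

Request:
carry_out(series=[[[0,0,0.005],0],[[0,0,0.01],0],[[0,0,0.014],0],[[0,0,0.017],0],[[0,0,0.019],0],[[0,0,0.021],0],[[0,0,0.022],0],[[0,0,0.022],0]])

```text
clock: 21.35
eef_pos: [542.2, -2.4, 157.0]
orientation: [[-1.0, -0.0, 0.001], [-0.0, 1.0, -0.0], [-0.001, -0.0, -1.0]]
wrist_force: [-2.7, -0.3, 3.7]
width: 0.697
```

Request:
carry_out(series=[[[0,0,0.001],0],[[0,0,0.002],0],[[0,0,0.002],0],[[0,0,0.002],0]])

```text
clock: 21.75
eef_pos: [542.8, -2.5, 157.0]
orientation: [[-1.0, -0.0, 0.002], [-0.0, 1.0, -0.0], [-0.002, -0.0, -1.0]]
wrist_force: [-6.6, 1.1, 14.2]
width: 0.694
```

Request:
carry_out(series=[[[0,0,-0.001],0],[[0,0,-0.002],0],[[0,0,-0.002],0],[[0,0,-0.002],0],[[0,0,-0.002],0],[[0,0,-0.002],0]], grip=0.0854)

```text
clock: 22.35
eef_pos: [541.9, -2.4, 156.1]
orientation: [[-1.0, -0.0, -0.0], [-0.0, 1.0, 0.0], [0.0, 0.0, -1.0]]
wrist_force: [-0.8, -0.2, -0.3]
width: 1.004
```

Request:
carry_out(series=[[[0,0,-0.03],0],[[0,0,-0.06],0],[[0,0,-0.08],0],[[0,0.05,-0.08],0],[[0,0.1,-0.08],0],[[0,0.15,-0.08],0],[[0,0.2,-0.08],0],[[0,0.25,-0.08],0],[[-0.01,0.3,-0.08],0],[[-0.042,0.315,-0.08],0]])

```text
clock: 23.35
eef_pos: [581.6, 318.1, 236.4]
orientation: [[-1.0, -0.006, -0.001], [-0.006, 1.0, 0.002], [0.001, 0.002, -1.0]]
wrist_force: [1.3, -0.7, 0.6]
width: 0.997
```

Request:
carry_out(series=[[[0,0,0.03],0],[[0,0,0.07],0],[[0,0,0.1],0],[[0,0,0.1],0],[[0,0,0.1],0]], grip=0.06)

```text
clock: 23.85
eef_pos: [583.7, 312.5, 136.2]
orientation: [[-1.0, -0.0, -0.001], [-0.0, 1.0, -0.0], [0.001, -0.0, -1.0]]
wrist_force: [-0.1, -0.4, 0.3]
width: 0.7
```

```bash
python3 - <<'E'
from h import *
w=bot.get_image("wrist"); a=bot.get_image("scene"); b=bot.get_image("side"); print(bot.read_state()["eef_pos"])
c=[([584,313,15],(0,255,0))]
for d in (a,b): # knob: darkest blob near prediction
    p=proj(d,[584,313,30]).astype(int); g=cv2.cvtColor(d["color"],cv2.COLOR_RGB2GRAY)[p[1]-15:p[1]+15,p[0]-15:p[0]+15]
    m=cv2.moments((g<60).astype(np.uint8),True); print(p, m["m00"], m["m00"] and (p[0]-15+m["m10"]/m["m00"],p[1]-15+m["m01"]/m["m00"]))
cv2.imwrite("pics/l1.png",np.hstack([crop(w,[584,313,15],80,c),np.vstack([crop(a,[542,-3,120],40,[([542,-3,162],(0,255,0))],190),crop(b,[542,-3,120],55,[([542,-3,162],(0,255,0))],190)])]))
E
```

```text
[585.57789375 313.15823777 139.3568977 ]
[434 182] 96.0 (np.float64(434.5729166666667), np.float64(183.40625))
[286 143] 37.0 (np.float64(287.13513513513516), np.float64(144.67567567567568))
```

View pics/l1.png

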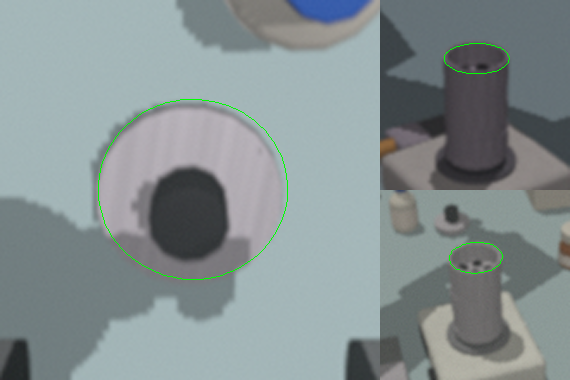

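Request:
carry_out(series=[[[0,-0.0005,0.04],0],[[0,-0.0005,0.07],0],[[0,-0.0005,0.09],0],[[0,-0.0005,0.1],0],[[0,-0.0005,0.102],0],[[0,-0.0005,0.102],0],[[0,-0.0005,0.102],0]])

```text
clock: 24.7
eef_pos: [585.3, 312.7, 36.5]
orientation: [[-1.0, -0.0, 0.003], [-0.0, 1.0, 0.001], [-0.003, 0.001, -1.0]]
wrist_force: [0.3, -0.1, 0.4]
width: 0.7
```

Request:
carry_out(series=[[[0,0,0],0],[[0,0,0],0],[[0,0,0],0],[[0,0,0],0],[[0,0,0],0],[[0,0,0],0],[[0,0,0],0],[[0,0,0],0]], grip=0.015, squeeze=30)

```text
clock: 25.5
eef_pos: [584.4, 312.3, 35.2]
orientation: [[-1.0, -0.0, 0.001], [-0.0, 1.0, 0.0], [-0.001, 0.0, -1.0]]
wrist_force: [-1.3, -0.7, 6.4]
width: 0.269
```

Request:
carry_out(series=[[[0,0,-0.01],0],[[0,0,-0.05],0],[[0,0,-0.1],0],[[0,0,-0.15],0],[[0,0,-0.19],0],[[0,0,-0.19],0],[[0,0,-0.19],0]])

```text
clock: 26.2
eef_pos: [584.4, 312.3, 225.9]
orientation: [[-1.0, -0.0, 0.002], [-0.0, 1.0, 0.001], [-0.002, 0.001, -1.0]]
wrist_force: [0.6, 0.3, -1.4]
width: 0.265
```

Request:
carry_out(series=[[[0.007,-0.05,0],0],[[0.013,-0.1,0],0],[[0.02,-0.15,0],0],[[0.027,-0.2,0],0],[[0.034,-0.25,0],0],[[0.04,-0.295,0],0],[[0.0425,-0.3145,0],0],[[0.0425,-0.3145,0],0],[[0.0425,-0.3145,0],0],[[0.0425,-0.3145,0],0]])

```text
clock: 27.2
eef_pos: [540.9, -1.3, 223.1]
orientation: [[-1.0, -0.001, -0.002], [-0.001, 1.0, 0.001], [0.002, 0.001, -1.0]]
wrist_force: [1.2, 1.2, -1.6]
width: 0.27
```

```bash
python3 - <<'E'
from h import *
w=bot.get_image("wrist"); b=bot.get_image("side")
for i in range(3): bot.get_image("side")
e=np.array(bot.read_state()["eef_pos"]); print(e)
zt=e[2]-35.5+15
cv2.imwrite("pics/l2.png",np.hstack([crop(w,e+[0,0,-20],100,[([e[0],e[1],zt],(0,255,0)),([e[0]+5,e[1],zt],(0,0,255))]),crop(b,[542,-3,170],60,[([542,-3,162],(0,255,0)),([e[0],e[1],zt],(0,0,255))])]))
E
```

```text
[541.48577892  -1.4926762  224.1615351 ]
```

View pics/l2.png

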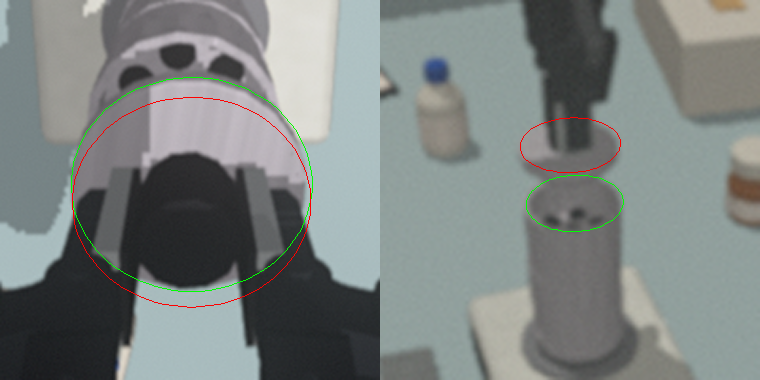

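Request:
carry_out(series=[[[0,0,0.01],0],[[0,0,0.018],0],[[0,0,0.022],0],[[0,0,0.025],0],[[0,0,0.028],0],[[0,0,0.03],0],[[0,0,0.032],0],[[0,0,0.033],0],[[0,0,0.033],0]])

```text
clock: 28.35
eef_pos: [541.4, -2.4, 191.3]
orientation: [[-1.0, -0.0, -0.0], [-0.0, 1.0, 0.0], [0.0, 0.0, -1.0]]
wrist_force: [-1.1, -0.1, -2.2]
width: 0.265
```

Request:
carry_out(series=[[[0,0,0.001],0],[[0,0,0.002],0],[[0,0,0.002],0],[[0,0,0.002],0]])

```text
clock: 28.75
eef_pos: [541.8, -2.5, 190.2]
orientation: [[-1.0, -0.0, 0.001], [-0.0, 1.0, -0.0], [-0.001, -0.0, -1.0]]
wrist_force: [-2.0, 0.0, 5.3]
width: 0.264
```

Contact at the expected 190.2. Push a little further to confirm it is home.

Request:
carry_out(series=[[[0,0,0.001],0],[[0,0,0.002],0],[[0,0,0.002],0],[[0,0,0.002],0]])

```text
clock: 29.15
eef_pos: [542.6, -2.5, 190.1]
orientation: [[-1.0, -0.0, 0.003], [-0.0, 1.0, -0.0], [-0.003, -0.0, -1.0]]
wrist_force: [-5.6, -0.2, 15.0]
width: 0.268
```

Request:
carry_out(series=[[[0,0,-0.001],0],[[0,0,-0.002],0],[[0,0,-0.002],0],[[0,0,-0.002],0],[[0,0,-0.002],0],[[0,0,-0.002],0]], grip=0.06)

```text
clock: 29.75
eef_pos: [541.3, -2.4, 189.0]
orientation: [[-1.0, -0.0, -0.0], [-0.0, 1.0, 0.0], [0.0, 0.0, -1.0]]
wrist_force: [0.5, 0.2, -0.4]
width: 0.705
```

Request:
carry_out(series=[[[0,0,-0.03],0],[[0,0,-0.07],0],[[0,0,-0.09],0],[[0.05,0,-0.09],0],[[0.1,0,-0.09],0],[[0.1,0,-0.09],0],[[0.1,0,-0.09],0]])

```text
clock: 30.45
eef_pos: [440.9, -2.4, 279.7]
orientation: [[-1.0, 0.0, 0.002], [0.0, 1.0, -0.0], [-0.002, -0.0, -1.0]]
wrist_force: [-0.5, 0.2, 0.2]
width: 0.702
```

```bash
python3 - <<'E'
from h import *
s=bot.read_state(); print(s["eef_pos"],s["wrist_force"],s["width"])
a=bot.get_image("scene"); b=bot.get_image("side"); w=bot.get_image("wrist")
# knob: dark blob, centre expected at (542,-3,182) ; disc rim left/right at z 170
U=[]
for n,d in(("scene",a),("side",b),("wrist",w)):
    p=proj(d,[542,-3,182]); r=22 if n!="wrist" else 60; o=np.clip((p-r).astype(int),0,[640-2*r,400-2*r])
    g=cv2.cvtColor(d["color"],cv2.COLOR_RGB2GRAY)[o[1]:o[1]+2*r,o[0]:o[0]+2*r]
    m=((g<45)*255).astype(np.uint8); k,lab,st,ce=cv2.connectedComponentsWithStats(m)
    i=min(range(1,k),key=lambda i:np.linalg.norm(ce[i]+o-p)-.05*st[i,4]) if k>1 else 0
    print(n,"pred",p.round(1),"knob",(ce[i]+o).round(1),st[i].tolist()); U.append(ce[i]+o)
    print("  exp knob height px",proj(d,[542,-3,170]).round(1),proj(d,[542,-3,194]).round(1))
print("tri",tri(a,U[0],b,U[1]))
# other things: change vs start picture
for n,d in(("scene",a),("side",b)):
    df=cv2.absdiff(cv2.imread(f"pics/{n}0.png"),d["color"][:,:,::-1].copy()).max(2)
    for k,P in dict(beaker=[504,-353,20],jar=[736,152,30],rack=[753,-91,20],bottle=[512,342,40]).items():
        q=proj(d,P).astype(int); print(n,k,df[max(0,q[1]-12):q[1]+12,q[0]-12:q[0]+12].mean().round(1),end="; ")
    print()
E
```

```text
[440.90677678  -2.39541111 279.66275169] [-0.46957457  0.22611442  0.15358936] 0.7017183929805804
scene pred [327.3 154.9] knob [327.2 154.1] [18, 16, 10, 14, 118]
  exp knob height px [327.3 159.8] [327.3 149.8]
side pred [300.6 161. ] knob [299.5 159.5] [0, 0, 44, 44, 1936]
  exp knob height px [300.9 166.1] [300.3 155.7]
wrist pred [324.6 332.9] knob [313. 331.] [49, 59, 1, 1, 1]
  exp knob height px [324.5 323. ] [324.6 343.6]
tri [540.50786934  -1.87685737 183.72413833]
scene beaker 2.6; scene jar 2.4; scene rack 2.3; scene bottle 7.0; 
side beaker 4.8; side jar 4.1; side rack 4.3; side bottle 10.2;
```

```bash
python3 - <<'E'
from h import *
for n in("scene","side"):
    d=bot.get_image(n); 
    for im in(cv2.imread(f"pics/{n}0.png"),d["color"][:,:,::-1].copy()):
        q=proj(d,[512,342,80]).astype(int); c=im[q[1]-14:q[1]+14,q[0]-14:q[0]+14].astype(int)
        m=cv2.moments((c[:,:,0]-c[:,:,2]>40).astype(np.uint8),True); print(n,"cap",m["m00"],m["m10"]/m["m00"],m["m01"]/m["m00"])
d=bot.get_image("side");p=proj(d,[542,-3,182]);o=(p-20).astype(int);g=cv2.cvtColor(d["color"],cv2.COLOR_RGB2GRAY)[o[1]:o[1]+40,o[0]:o[0]+40]
for th in(60,70,80):
    k,l,st,ce=cv2.connectedComponentsWithStats((g<th).astype(np.uint8)); print(th,p.round(1),[(st[i,:].tolist(),(ce[i]+o).round(1)) for i in range(1,k) if st[i,4]>20])
d=bot.get_image("wrist");p=proj(d,[542,-3,194]);o=(p-50).astype(int);g=cv2.cvtColor(d["color"],cv2.COLOR_RGB2GRAY)[o[1]:,o[0]:o[0]+100]
k,l,st,ce=cv2.connectedComponentsWithStats((g<70).astype(np.uint8)); print(p,[(st[i].tolist(),(ce[i]+o).round(1)) for i in range(1,k) if st[i,4]>50])
E
```

```text
scene cap 38.0 15.526315789473685 12.789473684210526
scene cap 39.0 15.743589743589743 12.461538461538462
side cap 33.0 14.212121212121213 14.181818181818182
side cap 35.0 14.142857142857142 14.142857142857142
60 [300.6 161. ] [([16, 15, 9, 13, 66], array([299.8, 162.3]))]
70 [300.6 161. ] [([15, 15, 11, 14, 122], array([300. , 161.3]))]
80 [300.6 161. ] [([15, 14, 11, 15, 145], array([300. , 161.1]))]
[324.43814658 344.90075714] [([35, 22, 30, 41, 1027], array([323.4, 335.9])), ([0, 90, 100, 16, 944], array([321.9, 394.4]))]
```

```bash
python3 -c "
from workcell import bot
print(bot.close_job())"
```

```text
the job is handed in; nothing more can be done
None
```

The sieve stack is on the shaker in the order asked: pan in the seat, then fine sieve, coarse sieve and lid. I handed the job in at about 31 s, with the gripper open and about 100 mm clear of the stack.

**Seating:** Each piece came to a firm stop within about 1 mm of the height I calculated for fully home. I pressed each one in with about 14–23 N, and it went no deeper. After I let go of the pan, fine sieve and coarse sieve, pictures showed their rims upright and at the predicted heights of 88, 119 and 162 mm.

**Lid:** I had used all 16 picture views by then, so I checked it by measurement only. Its knob was within about 1 pixel of the expected spot in the scene and side views, and within about 1–3 pixels in the wrist view. The first attempt to find the knob failed in the side and wrist views because the darkness threshold was too low. I corrected that and it agreed.

**Other things on the bench:** The image change around the bottle was higher than around the others, but its cap was within half a pixel of where it started, so it hasn't moved. The beaker, jar and vial rack showed little image change. I didn't measure the brush at the end, but no move went near it.

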